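Nest the workshop's steel pans with their handles fanned

TASK

Put the three handled pans away as one nest on the bench: hold the medium pan by its handle and lower it level into the large one, then take the small pan off the sloping stand and lower it level into the medium one; don't drop them in. Each must sit flat on the floor of the pan below, with the handles fanned like a hand of cards, in order of size with the medium one's in the middle and about 50 degrees from each handle to the next, so that no handle lies on another. Leave the mug, the glass and the roll of tape where they are.

Things in the scene. Friction and masses are not known exactly. Their poses are not given: they have to be found in the camera images.
- pan_large: Steel pan, wall 3 mm, floor 4 mm thick; rim diameter 110, foot diameter 94, height 46 mm, about 300 g. Origin: centre of underside; z: up out of its mouth; x: outward along its handle. Stands on the bench, handle roughly towards the robot.
- pan_large_grip (a point): Centre of the large pan's dark wooden grip bar: 50 mm long (along the pan's x), 16 mm wide (y), 14 mm high (z), flat sides; it runs parallel to the foot, 14 mm above its rim, joined to the rim by a rising double wire. In the pan's frame this point is at x = 106, z = 60 mm. Axes as the pan's.
- pan_medium: Steel pan, wall 3 mm, floor 4 mm thick; rim diameter 88, foot diameter 72, height 42 mm, about 170 g. Origin: centre of underside; z: up out of its mouth; x: outward along its handle. Stands on the bench, handle roughly towards the robot. Fits into the large pan with about 8 mm of play all round; seated, its underside is 4 mm above that of the large pan.
- pan_medium_grip (a point): Centre of the medium pan's dark wooden grip bar: 50 mm long (along the pan's x), 16 mm wide (y), 14 mm high (z), flat sides; it runs parallel to the foot, 14 mm above its rim, joined to the rim by a rising double wire. In the pan's frame this point is at x = 95, z = 56 mm. Axes as the pan's.
- pan_small: Steel pan, wall 3 mm, floor 4 mm thick; rim diameter 66, foot diameter 52, height 38 mm, about 120 g. Origin: centre of underside; z: up out of its mouth; x: outward along its handle. Starts tilted 30 degrees, foot flat on the sloping stand, handle pointing down the slope, roughly to the robot. Fits the medium pan with 7 mm of play all round; seated, its underside is 4 mm above the medium pan's.
- pan_small_grip (a point): Centre of the small pan's dark wooden grip bar: 50 mm long (along the pan's x), 16 mm wide (y), 14 mm high (z), flat sides; it runs parallel to the foot, 14 mm above its rim, joined to the rim by a rising double wire. In the pan's frame this point is at x = 84, z = 52 mm. Axes as the pan's.
- slope_stand: Fixed pale wooden stand, 116 mm deep (x), 110 mm wide (y), about 152 mm high at the back, with a board that slopes up at 30 degrees away from the robot and a low lip along its lower front edge. Origin: centre of its underside on the bench; z up, its front faces its -x.
- mug: Bystander: striped ceramic mug, 86 mm across, 95 mm high, beyond the pans. Origin at its underside.
- tumbler: Bystander: clear drinking glass, 80 mm across, 122 mm high, beyond the pans. Origin at its underside.
- tape_roll: Bystander: roll of tape lying flat, 104 mm across, 25 mm high, in front of the pans. Origin at its underside.

How it is judged:
By the outcome, as a careful person would: the job done as asked, in the order asked, and still so for the second after the job is handed in, with the robot touching nothing.
It also fails if it takes over 64 s, if anything falls off the work surface, if the arm or the gripper's body presses on something with over 40 N, if the wrist force passes 120 N, or if a joint passes its speed limit or range.

ROBOT

A 6-joint arm with a two-finger parallel gripper is mounted at the origin on a cart in front of the work surface, level with it; the furniture and walls round the work are solid. World frame = base frame: x ahead of the robot, y to its left, z up, the work surface at z = 0. Lengths are in m, angles in degrees, forces in N, time in s.
With the tool pointing down it reaches from about 0.35 to 0.875 m from the base axis. Payload 4.2 kg.
Tool frame: the origin (TCP) lies between the finger pads; the fingertips stand 8 mm ahead of it and the grasp point (between the pads) lies 11 mm behind it; z points along the fingers, y is the line along which they close (so a half turn about z gives the same grasp; the last joint's range is limited). The gripper opens to 87 mm and grips with 3 to 60 N. Pads are 19 mm wide; open, the fingers measure 117 mm over their backs; the gripper's body (75 mm by 190 mm) begins 51 mm behind the grasp point.
Start: joints at [-59.267, 22.042, 0.453, 0, -68.411, -14.817], TCP at [0.171, -0.601, 0.231] pointing down, gripper open.
Joint ranges: [-179.83, 179.83], [-69.29, 118.12], [-61.27, 80.66], [-181.25, 117.63], [-171.15, -9.14], [-177.46, 177.46]. Speed limits (degrees/s): [159.86, 159.86, 180, 180, 180, 180].

INTERFACE

Orientations are given as a 3x3 rotation matrix whose columns are the frame's x, y, z axes.
In Python, from station import sense, capture, camera_model, finish_job, find_in gives the robot as it stands. The module is installed in compiled form; this text tells all that it offers.
- The arm moves only by the tool arm_command, never from a script. Its argument "motion" is a list of rows, each a list of 7 numbers: the finger opening in mm, from 0 to 87, then the shift along the tool's x, y, z in mm, then the turn, a rotation vector about the tool's x, y, z in rad. In form: [[jaw, dx, dy, dz, rx, ry, rz], ...]. A call has 1 to 8 rows; each row shifts and turns the commanded pose from where the row before left it, along the tool's axes as they then stand; what a row does not reach is not made up. A row lasts 1/10 s, in which the tool goes at most 50 mm and 8.59 degrees, less where a joint would pass 70% of its speed; a pose out of reach is approached as far as the arm can. A call with a gripper value outside its range is refused whole. The fingers move at their own pace and stop on an object; the grip force is fixed at half the most. Time passes only in rows, so rows that do not move let the fingers close. It gives the time, the measured TCP pose, the force, the opening and the grip force at its end, in the units of the state.
- sense(): the state, without advancing time (a new reading comes with each control period).
- capture(name): name is "side" or "top" or "wrist"; returns the picture (420x560x3 uint8, red, green, blue); there is no depth.
- camera_model(name): a dict with "fx", "fy", "cx", "cy" (pixels), "R" (3x3) and "t" (3): a world point X has camera coordinates R X + t. Camera axes: x right, y down, z forward; pixel columns grow to the right and rows downward; lengths in m; the calibration is good to about 2 mm. A picture is of the moment at which its call begins: read the wrist's pose just before it. camera_model takes no time and is no camera call; for the wrist camera it gives the pose at the moment of the call.
- finish_job(): hands the job in; it is judged then, once.
Trained networks look in the newest picture that a camera, given by its name, has taken for a name from the list of things; names that differ only in an ending like _2 or _b are one class to them, and where a whole thing is asked for, a point or a joint stands for the part that bears it (a point fixed in the world has none). Each returns a list of dicts, best first, with "p" (0 to 1); they miss things now and then, are a little off and sometimes report something else, mostly with a low value. They report only what shows in the picture. A call takes as long as a camera call.
- find_in(target, camera): "location" ([row, column] in pixels, amid what is visible of it).
The state is a dict: "time_s": time; "joints": joint angles; "joint_velocities": joint speeds; "effort": joint torques, N m; "tcp_pos": TCP position; "ee_rot": TCP orientation; "wrist_force": force on the tool from outside, world axes, zero at the start; "moment": the same for the moment, N m; "gripper_width": opening from 0.0 (shut) to 1.0 (fully open); "gripper_force": force on a finger pad.
Only numpy, scipy, OpenCV 4.12 (cv2) and the standard library are available. Lean on these libraries where they do the work, as an engineer would, in place of code of your own. Each camera call takes 0.05 s, during which the arm holds its last target. There are 200 camera calls.

## Working session

There is one attempt and no reset: what is moved stays moved. The work goes in short steps, Python scripts to look and compute and a tool call to move; the robot and the scene stay as the last step left them, time stands still between calls to the robot, and variables do not carry over. Pictures are saved under pics/ and viewed, at most 10 in all, crops included, and the job is handed in when it is done.

Besides the shell and the picture viewer there is one more tool, called after "Call:" by a JSON object that holds its "op" and its "data", one argument or row to a line. arm_command: Moves the arm, as the interface text tells. Its arguments: {"type":"object","properties":{"motion":{"type":"array"}},"required":["motion"]}

```bash
mkdir -p pics
cat > h.py <<'E'
import numpy as np, cv2
from station import sense, capture, camera_model, finish_job, find_in
def ray(m,rc):
    d=np.array([(rc[1]-m['cx'])/m['fx'],(rc[0]-m['cy'])/m['fy'],1.]);R=np.array(m['R']);t=np.array(m['t'])
    return -R.T@t, R.T@d
def onz(m,rc,z):
    o,d=ray(m,rc);return o+d*(z-o[2])/d[2]
def proj(m,X):
    c=np.array(m['R'])@np.array(X)+np.array(m['t']);return np.array([m['cy']+m['fy']*c[1]/c[2],m['cx']+m['fx']*c[0]/c[2]])
def save(n,im,s=1): cv2.imwrite('pics/'+n,cv2.cvtColor(cv2.resize(im,None,fx=s,fy=s),cv2.COLOR_RGB2BGR))
np.set_printoptions(precision=4,suppress=True)
E
python3 - <<'E'
from h import *
s=sense();print(s['time_s'],s['tcp_pos'],s['ee_rot'])
a=capture('top');b=capture('side')
save('top.png',a,1.4);save('side.png',b,1.4)
for c in('top','side'):
    m=camera_model(c);print(c,-np.array(m['R']).T@m['t'])
    for n in('pan_large','pan_large_grip','pan_medium','pan_medium_grip','pan_small','pan_small_grip','slope_stand','mug','tumbler','tape_roll'):
        r=find_in(n,c);print(n,[(np.round(q['location'],1),round(q['p'],2)) for q in r[:3]])
print(sense()['time_s'])
E
```

```text
0.0 [ 0.1713 -0.6005  0.2294] [[-0.9617 -0.274  -0.0007]
 [-0.274   0.9617  0.0021]
 [ 0.0001  0.0022 -1.    ]]
top [0.4161 0.0727 1.1121]
pan_large [(array([198. , 288.3]), 0.69), (array([218.9, 187.4]), 0.54)]
pan_large_grip [(array([194.6, 284.8]), 0.93)]
pan_medium []
pan_medium_grip [(array([211.5, 385. ]), 0.83)]
pan_small [(array([220. , 184.7]), 0.75), (array([195.6, 191.3]), 0.68)]
pan_small_grip [(array([221.8, 184.6]), 0.94)]
slope_stand [(array([194.6, 192.1]), 0.56)]
mug [(array([142. , 243.2]), 0.6)]
tumbler [(array([156.1, 144.6]), 0.67)]
tape_roll [(array([294.5, 214.3]), 0.76)]
side [0.0981 0.8694 0.9096]
pan_large [(array([241. , 269.7]), 0.86)]
pan_large_grip [(array([241. , 271.3]), 0.91)]
pan_medium [(array([198.2, 321.8]), 0.58), (array([277.9, 242.4]), 0.54)]
pan_medium_grip [(array([196.4, 323.7]), 0.94), (array([233.7, 198.4]), 0.73)]
pan_small [(array([276.1, 238.1]), 0.83)]
pan_small_grip [(array([276.9, 240. ]), 0.7)]
slope_stand [(array([295. , 213.5]), 0.71)]
mug [(array([232.7, 199.1]), 0.88), (array([278.3, 238.9]), 0.38)]
tumbler [(array([299.4, 154.8]), 0.9)]
tape_roll [(array([322. , 321.8]), 0.7), (array([238.8, 268.7]), 0.22)]
1.1
```

View pics/top.png

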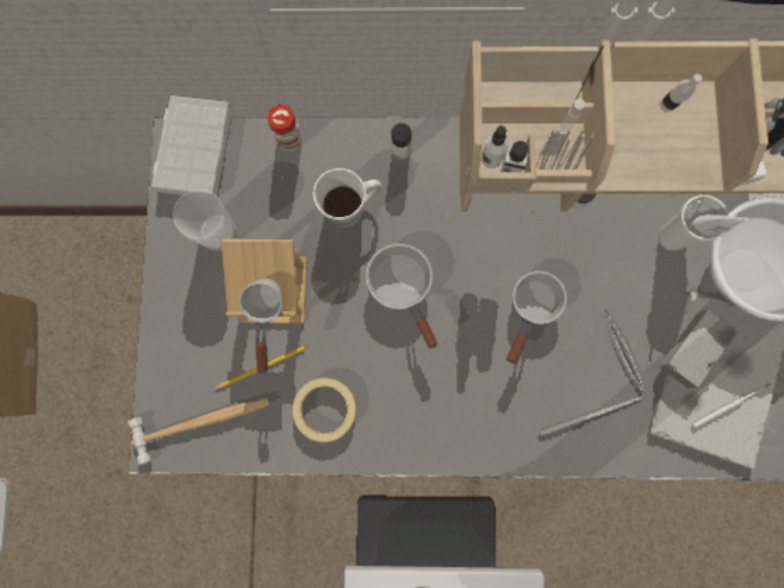

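View pics/side.png

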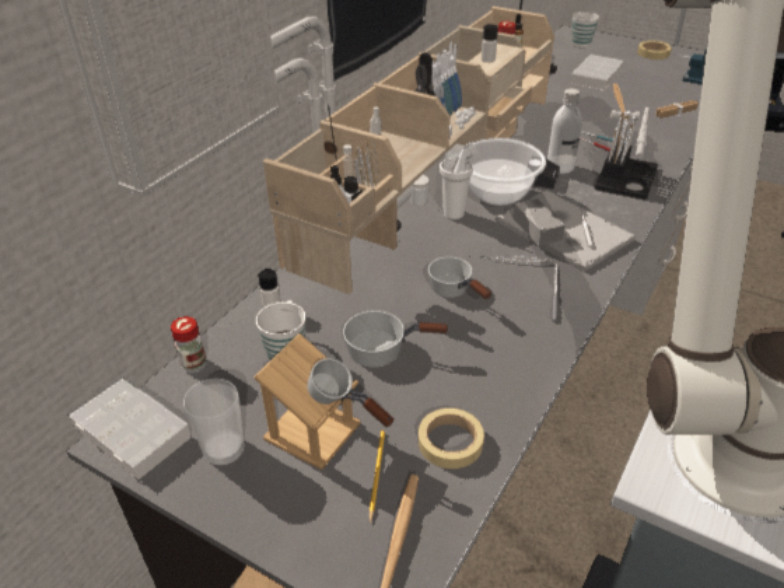

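The top view shows the large pan's rim at about (399,277) with its grip at (427,333). The medium rim is at (539,298) with its grip at (517,347). The small rim is at (261,300) with its grip at (262,357), all in 1.4x pixels. The side view agrees: three dark-red grips, with the small pan on the stand and its handle pointing to the robot.

```bash
cat >> h.py <<'E'
def grips(im,n=6,amin=15):
    h=cv2.cvtColor(im,cv2.COLOR_RGB2HSV)
    k=(((h[...,0]<11)|(h[...,0]>172))&(h[...,1]>110)&(h[...,2]>35)&(h[...,2]<170)).astype(np.uint8)
    N,l,st,c=cv2.connectedComponentsWithStats(k)
    return [(c[i][::-1].round(1),int(st[i,4])) for i in range(1,N) if st[i,4]>amin]
E
python3 - <<'E'
from h import *
for c,n in(('top','top.png'),('side','side.png')):
    a=cv2.cvtColor(cv2.resize(cv2.imread('pics/'+n),(560,420),interpolation=cv2.INTER_AREA),cv2.COLOR_BGR2RGB)
    print(c,camera_model(c)['fx'],grips(a))
m=camera_model('top')
for n,rc,z in(('L',(277,399),.046),('Lg',(333,427),.06),('M',(298,539),.042),('Mg',(347,517),.056),('mug',(193,342),.095),('tumb',(215,198),.12),('tape',(410,324),.025)):
    print(n,onz(m,np.array(rc)/1.4,z))
ms=camera_model('side')
# small: triangulate rim centre and grip from both views
def tri(a,b):
    o1,d1=ray(m,a);o2,d2=ray(ms,b)
    s=np.linalg.lstsq(np.c_[d1,-d2],o2-o1,rcond=None)[0]
    p,q=o1+d1*s[0],o2+d2*s[1];return (p+q)/2,np.linalg.norm(p-q)
for n,a,b in(('S',(300,261),(379,330)),('Sg',(357,262),(411,377)),('L',(277,399),(330,374)),('Lg',(333,427),(327,433)),('M',(298,539),(273,450)),('Mg',(347,517),(289,481))):
    print(n,tri(np.array(a)/1.4,np.array(b)/1.4))
E
```

```text
top 467.83028937797565 [(array([ 87.8, 201.6]), 139), (array([244.8, 308. ]), 16), (array([247.8, 368.1]), 37)]
side 514.5043148941637 [(array([ 19.1, 362.2]), 105), (array([104.3, 429.5]), 19), (array([206. , 342.7]), 78), (array([238.1, 132.8]), 149), (array([233.4, 308.9]), 96), (array([255.1, 137.2]), 30), (array([293.7, 269.3]), 154)]
L [0.619  0.0707 0.046 ]
Lg [0.5247 0.0254 0.06  ]
M [ 0.5852 -0.1598  0.042 ]
Mg [ 0.5033 -0.1189  0.056 ]
mug [0.7478 0.1635 0.095 ]
tumb [0.7035 0.3881 0.12  ]
tape [0.4012 0.1926 0.025 ]
S (array([0.5655, 0.2796, 0.1355]), np.float64(0.0007072384629925275))
Sg (array([0.4822, 0.2801, 0.1121]), np.float64(0.001857177229960846))
L (array([0.6196, 0.0709, 0.0453]), np.float64(0.001148740837039176))
Lg (array([0.5252, 0.0256, 0.0599]), np.float64(0.0009362214251250223))
M (array([ 0.5873, -0.1623,  0.0302]), np.float64(0.00032357499038170593))
Mg (array([ 0.5025, -0.1198,  0.0534]), np.float64(0.002216627928339856))
```

```bash
cat >> h.py <<'E'
from scipy.spatial.transform import Rotation as Rn
def Rtool(yaw,pitch=0):
    "tool x along handle dir yaw (deg); pitch: handle drops pitch deg, tool z = -pan z"
    y,p=np.radians([yaw,pitch]);x=np.array([np.cos(y)*np.cos(p),np.sin(y)*np.cos(p),-np.sin(p)])
    u=np.array([np.cos(y)*np.sin(p),np.sin(y)*np.sin(p),np.cos(p)]);z=-u
    return np.c_[x,np.cross(z,x),z]
def go(P,R):
    s=sense();R0=np.array(s['ee_rot']);d=(np.array(P)-s['tcp_pos'])*1000
    rv=Rn.from_matrix(R0.T@R).as_rotvec()
    print('t',round(s['time_s'],2),'shift in present tool axes',d@R0,'in target axes',d@R,'turn',rv,'deg',np.degrees(np.linalg.norm(rv)),'J',np.round(s['joints'],1))
E
python3 -c "
from h import *
go([.51,-.122,.2],Rtool(153.5))"
```

```text
t 1.1 shift in present tool axes [-456.9504  367.7825   30.564 ] in target axes [-89.2653 579.7407  30.5659] turn [-0.      0.      0.7403] deg 42.417446548362825 J [-59.3  22.    0.5  -0.  -68.4 -14.8]
```

Call:
{"op": "arm_command", "data": {
  "motion": [
    [50, 0, 0, 0, 0, 0, 0.1234],
    [50, 0, 0, 0, 0, 0, 0.1234],
    [50, 0, 0, 0, 0, 0, 0.1234],
    [50, 0, 0, 0, 0, 0, 0.1234],
    [50, 0, 0, 0, 0, 0, 0.1234],
    [50, 0, 0, 0, 0, 0, 0.1234],
    [50, -5.95, 38.65, 2, 0, 0, 0],
    [50, -5.95, 38.65, 2, 0, 0, 0]
  ]
}}

```text
time_s: 1.9
tcp_pos: [0.2165, -0.5368, 0.226]
ee_rot: [[-0.894, 0.448, -0.0], [0.448, 0.894, 0.0], [0.0, 0.0, -1.0]]
wrist_force: [-0.1, 0.1, -0.9]
gripper_width: 0.576
gripper_force: 0.0
```

Call:
{"op": "arm_command", "data": {
  "motion": [
    [50, -5.95, 38.65, 2, 0, 0, 0],
    [50, -5.95, 38.65, 2, 0, 0, 0],
    [50, -5.95, 38.65, 2, 0, 0, 0],
    [50, -5.95, 38.65, 2, 0, 0, 0],
    [50, -5.95, 38.65, 2, 0, 0, 0],
    [50, -5.95, 38.65, 2, 0, 0, 0],
    [50, -5.95, 38.65, 2, 0, 0, 0],
    [50, -5.95, 38.65, 2, 0, 0, 0]
  ]
}}

```text
time_s: 2.7
tcp_pos: [0.3979, -0.2803, 0.2109]
ee_rot: [[-0.895, 0.446, 0.001], [0.446, 0.895, -0.0], [-0.001, 0.0, -1.0]]
wrist_force: [0.0, -0.4, -0.3]
gripper_width: 0.577
gripper_force: 0.0
```

Call:
{"op": "arm_command", "data": {
  "motion": [
    [50, -5.95, 38.65, 2, 0, 0, 0],
    [50, -5.95, 38.65, 2, 0, 0, 0],
    [50, -5.95, 38.65, 2, 0, 0, 0],
    [50, -5.95, 38.65, 2, 0, 0, 0],
    [50, -5.95, 38.65, 2, 0, 0, 0],
    [50, 0, 0, 0, 0, 0, 0],
    [50, 0, 0, 0, 0, 0, 0]
  ]
}}

```text
time_s: 3.4
tcp_pos: [0.5102, -0.1213, 0.2003]
ee_rot: [[-0.896, 0.445, -0.001], [0.445, 0.896, -0.0], [0.001, -0.0, -1.0]]
wrist_force: [-0.6, -0.9, -0.3]
gripper_width: 0.578
gripper_force: 0.0
```

Run:
```python
from h import *
s=sense();print(s['tcp_pos'],s['ee_rot']);m=camera_model('wrist')
a=capture('wrist');save('w1.png',a,1.4);print(grips(a,amin=200))
print(-np.array(m['R']).T@m['t'],'pred grip',proj(m,[.5033,-.1189,.056]),'rim c',proj(m,[.5852,-.1598,.042]),m['fx'])
go([.51,-.122,.2],Rtool(153.5))
```

```text
[ 0.5102 -0.1213  0.2003] [[-0.8957  0.4447 -0.0006]
 [ 0.4447  0.8957 -0.0001]
 [ 0.0005 -0.0003 -1.    ]]
[]
[ 0.45   -0.0919  0.3537] pred grip [195.1229 282.8909] rim c [271.2562 282.7911] 296.58359756560395
t 3.45 shift in present tool axes [-0.2055  0.0526  0.4166] in target axes [-0.2053  0.0526  0.4167] turn [-0.0003 -0.0005  0.0004] deg 0.03860617498791669 J [   4.3   13.7  -16.2   -0.   -60.1 -120.8]
```

View pics/w1.png

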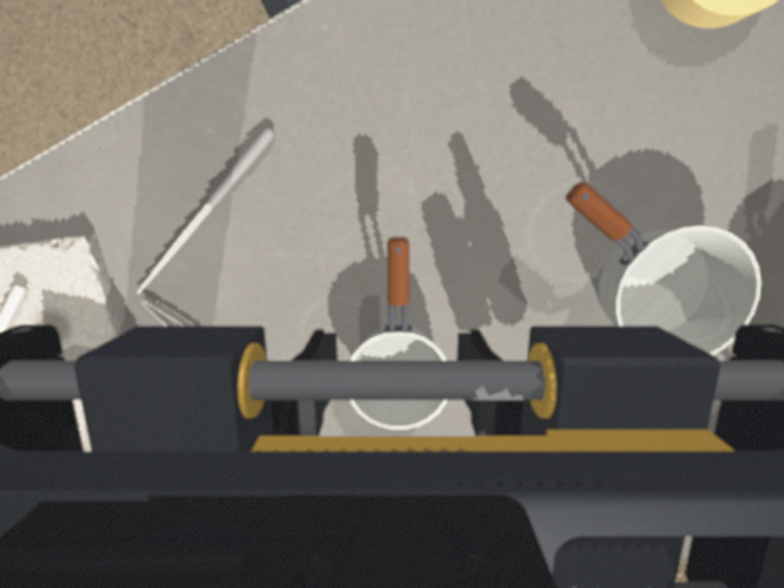

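The wrist view shows the medium grip centred at (399,272) and its rim at (398,380). The predictions were (396,273) and (396,380), so the pose is good, apart from about 1.5 mm towards tool +y. The large rim is at (689,291) and its grip at (601,214).

Call:
{"op": "arm_command", "data": {
  "motion": [
    [50, 0, 1.5, 40, 0, 0, 0],
    [50, 0, 0, 40, 0, 0, 0],
    [50, 0, 0, 40, 0, 0, 0],
    [50, 0, 0, 25, 0, 0, 0],
    [50, 0, 0, 10, 0, 0, 0],
    [50, 0, 0, 0, 0, 0, 0],
    [0, 0, 0, 0, 0, 0, 0],
    [0, 0, 0, 0, 0, 0, 0]
  ]
}}

```text
time_s: 4.25
tcp_pos: [0.5119, -0.1209, 0.0473]
ee_rot: [[-0.895, 0.446, 0.004], [0.446, 0.895, 0.0], [-0.003, 0.002, -1.0]]
wrist_force: [0.3, -0.1, 0.1]
gripper_width: 0.471
gripper_force: 0.0
```

Call:
{"op": "arm_command", "data": {
  "motion": [
    [0, 0, 0, 0, 0, 0, 0],
    [0, 0, 0, 0, 0, 0, 0],
    [0, 0, 0, 0, 0, 0, 0],
    [0, 0, 0, 0, 0, 0, 0],
    [0, 0, 0, 0, 0, 0, 0]
  ]
}}

```text
time_s: 4.75
tcp_pos: [0.5108, -0.1206, 0.0459]
ee_rot: [[-0.895, 0.446, 0.0], [0.446, 0.895, 0.0], [-0.0, 0.0, -1.0]]
wrist_force: [-1.0, 1.6, 2.9]
gripper_width: 0.177
gripper_force: 30.0
```

Call:
{"op": "arm_command", "data": {
  "motion": [
    [0, 0, 0, -8, 0, 0, 0],
    [0, 0, 0, -15, 0, 0, 0],
    [0, 0, 0, -20, 0, 0, 0],
    [0, 0, 0, -20, 0, 0, 0],
    [0, 0, 0, -20, 0, 0, 0],
    [0, 0, 0, -12, 0, 0, 0],
    [0, 0, 0, 0, 0, 0, 0],
    [0, 0, 0, 0, 0, 0, 0]
  ]
}}

```text
time_s: 5.55
tcp_pos: [0.51, -0.1206, 0.1399]
ee_rot: [[-0.895, 0.447, -0.001], [0.447, 0.895, 0.0], [0.001, -0.0, -1.0]]
wrist_force: [-0.2, -0.5, -2.7]
gripper_width: 0.18
gripper_force: 30.0
```

Run:
```python
from h import *
s=sense();print(s['tcp_pos'],s['wrist_force'],s['moment'],s['gripper_width'])
a=capture('wrist');b=capture('side')
m=camera_model('side')
p=(np.array(s['tcp_pos'])); c=proj(m,p); r0,c0=int(c[0])-75,int(c[1])-100
w=cv2.resize(a[140:340,180:420],None,fx=1.6,fy=1.6); d=cv2.resize(b[r0:r0+150,c0:c0+180],None,fx=2.13,fy=2.13)[:320]
h=min(len(w),len(d));save('lift1.png',np.hstack([w[:h],d[:h]]));print(r0,c0)
```

```text
[ 0.51   -0.1206  0.1399] [-0.1993 -0.4646 -2.6901] [ 0.0609  0.089  -0.0358] 0.18012903216877146
103 242
```

View pics/lift1.png

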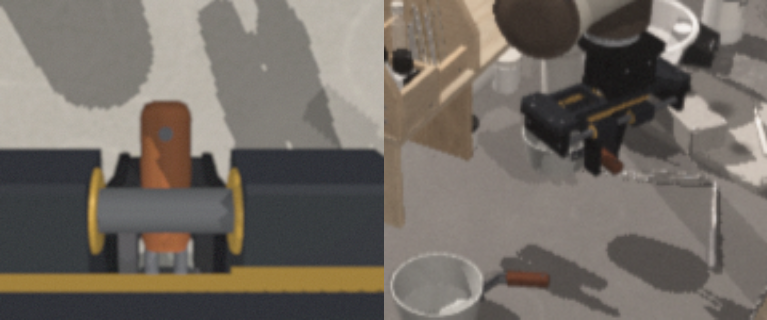

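The grip is held between the fingers, with its outer end at wrist pixel (row 203, col 283). The side crop shows the pan lifted and looking about level.

Run:
```python
from h import *
s=sense();m=camera_model('wrist');T=np.array(s['tcp_pos']);R=np.array(s['ee_rot'])
for off in (0,5):
  for t in(-10,-5,0,5,10,15):
    a=np.radians(t);f=lambda x,z:T+R@np.array([x*np.cos(a)-z*np.sin(a),0,-11-(z*np.cos(a)+x*np.sin(a))])
    print(off,t,proj(m,f(35.5-off,7)*1 if 0 else T+R@(np.array([(35.5-off)*np.cos(a)-7*np.sin(a),0,-11-(7*np.cos(a)+(35.5-off)*np.sin(a))])/1000)),
      proj(m,T+R@(np.array([(-14.5-off)*np.cos(a)-7*np.sin(a),0,-11-(7*np.cos(a)+(-14.5-off)*np.sin(a))])/1000)))
# large pan pose in wrist picture 1
go([.5,-.1,.14],Rtool(155.7))
```

```text
0 -10 [200.1038 284.41  ] [299.9177 284.4375]
0 -5 [201.9242 284.4349] [300.0266 284.4278]
0 0 [204.3787 284.4604] [299.8825 284.4179]
0 5 [207.4829 284.4862] [299.4932 284.4079]
0 10 [211.2439 284.5122] [298.8683 284.3978]
0 15 [215.6592 284.5379] [298.0192 284.3878]
5 -10 [210.3149 284.4129] [309.6254 284.4402]
5 -5 [212.2324 284.4342] [309.2608 284.4272]
5 0 [214.6844 284.4558] [308.5843 284.4141]
5 5 [217.6751 284.4776] [307.6122 284.401 ]
5 10 [221.2017 284.4992] [306.3621 284.388 ]
5 15 [225.2529 284.5204] [304.8527 284.3753]
t 5.65 shift in present tool axes [17.9218 14.1126 -0.6646] in target axes [17.3587 14.7982 -0.6957] turn [-0.001  -0.0026 -0.0388] deg 2.2300701443720894 J [   4.4   17.4  -21.    -0.   -51.8 -120.9]
```

Run:
```python
from h import *
m=camera_model('wrist');R=np.array(m['R']);m['t']=-R@np.array([.45,-.0919,.3537])
th=np.linspace(0,2*np.pi,200)
P=np.array([proj(m,[.619+.055*np.cos(a),.0707+.055*np.sin(a),.046]) for a in th])*1.4
print('pred rows',P[:,0].min(),P[:,0].max(),'cols',P[:,1].min(),P[:,1].max(),'grip',proj(m,[.5247,.0254,.06])*1.4)
print('from pic: rim', onz(m,np.array([291,689])/1.4,.046),'grip',onz(m,np.array([214,601])/1.4,.06))
```

```text
pred rows 222.70976592363772 362.429267327521 cols 613.5784748194665 759.8242369810652 grip [210.9984 596.2786]
from pic: rim [0.6165 0.0737 0.046 ] grip [0.5281 0.0276 0.06  ]
```

```bash
python3 -c "
from h import *
go([.540,.107,.140],Rtool(156))"
```

```text
t 5.65 shift in present tool axes [ 74.574  217.1877  -0.7325] in target axes [ 64.9337 220.2622  -0.6957] turn [-0.001  -0.0026 -0.0441] deg 2.5294009047660717 J [   4.4   17.4  -21.    -0.   -51.8 -120.9]
```

Call:
{"op": "arm_command", "data": {
  "motion": [
    [0, 0, 0, 0, 0, 0, -0.022],
    [0, 0, 0, 0, 0, 0, -0.022],
    [0, 3, 10, 0, 0, 0, 0],
    [0, 6, 20, 0, 0, 0, 0],
    [0, 8, 28, 0, 0, 0, 0],
    [0, 9, 30, 0, 0, 0, 0],
    [0, 9, 30, 0, 0, 0, 0],
    [0, 9, 30, 0, 0, 0, 0]
  ]
}}

```text
time_s: 6.45
tcp_pos: [0.5306, 0.0343, 0.1405]
ee_rot: [[-0.914, 0.406, 0.0], [0.406, 0.914, 0.0], [-0.0, 0.0, -1.0]]
wrist_force: [0.5, -0.8, -1.1]
gripper_width: 0.182
gripper_force: 30.0
```

Call:
{"op": "arm_command", "data": {
  "motion": [
    [0, 9, 30, 0, 0, 0, 0],
    [0, 6, 22, 0, 0, 0, 0],
    [0, 4, 14, 0, 0, 0, 0],
    [0, 2, 6, 0, 0, 0, 0],
    [0, 0, 0, 10, 0, 0, 0],
    [0, 0, 0, 10, 0, 0, 0],
    [0, 0, 0, 7, 0, 0, 0],
    [0, 0, 0, 0, 0, 0, 0]
  ]
}}

```text
time_s: 7.25
tcp_pos: [0.5395, 0.1054, 0.1117]
ee_rot: [[-0.913, 0.408, -0.004], [0.408, 0.913, -0.002], [0.003, -0.003, -1.0]]
wrist_force: [-0.6, -0.1, -1.2]
gripper_width: 0.18
gripper_force: 30.0
```

Run:
```python
from h import *
s=sense();go([.540,.107,.113],Rtool(156));a=capture('top');b=capture('side');w=capture('wrist')
f=lambda im,r,c:cv2.resize(im[r:r+110,c:c+130],None,fx=3,fy=3,interpolation=cv2.INTER_CUBIC)
save('over1.png',np.hstack([f(a,140,230),f(b,180,220)]))
```

```text
t 7.25 shift in present tool axes [ 0.2134  1.6406 -1.2761] in target axes [ 0.2079  1.6446 -1.2718] turn [-0.003  -0.0027 -0.0012] deg 0.23911479990737183 J [  27.9   21.6  -19.2   -0.   -49.4 -142. ]
```

View pics/over1.png

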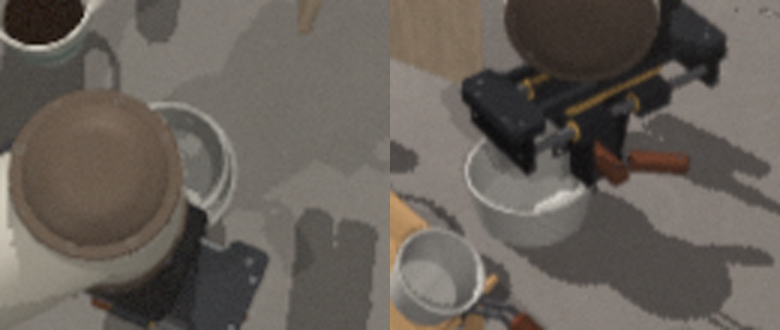

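Run:
```python
from h import *
s=sense();a=capture('top');m=camera_model('top')
T=np.array(s['tcp_pos']);R=np.array(s['ee_rot']);print(T)
C=T-R[:,0]*.0855; C[2]=T[2]+.011-.056
k=6;r0,c0=165,270
im=cv2.resize(a[r0:r0+60,c0:c0+60],None,fx=k,fy=k,interpolation=cv2.INTER_CUBIC);o=im.copy()
def circ(c,rad,z,col):
    p=np.array([proj(m,[c[0]+rad*np.cos(t),c[1]+rad*np.sin(t),z]) for t in np.linspace(0,6.3,200)])
    q=((p-[r0,c0]+.5)*k-.5).round().astype(int)
    cv2.polylines(o,[q[:,::-1].reshape(-1,1,2)],False,col,1)
circ((.618,.072),.055,.046,(255,0,0));circ(C,.044,C[2]+.042,(0,255,0));print(C)
save('ov.png',np.hstack([im,o]))
```

```text
[0.541  0.1063 0.1136]
[0.619  0.0715 0.0686]
```

View pics/ov.png

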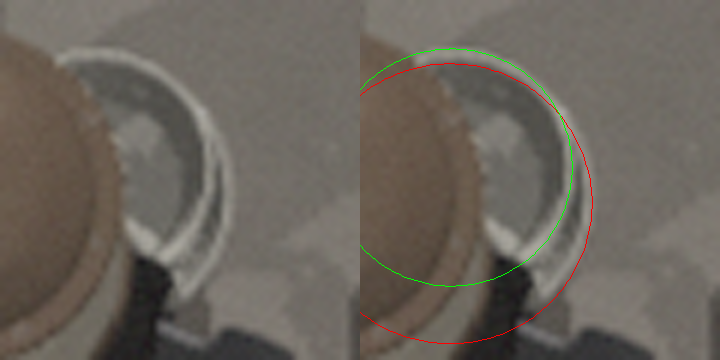

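The overlay fits: the large rim (red) and the held medium rim (green) both lie on their edges, and they are concentric within 1–2 mm. I'm lowering it now.

Call:
{"op": "arm_command", "data": {
  "motion": [
    [0, 0, 0, 12, 0, 0, 0],
    [0, 0, 0, 15, 0, 0, 0],
    [0, 0, 0, 12, 0, 0, 0],
    [0, 0, 0, 8, 0, 0, 0],
    [0, 0, 0, 5, 0, 0, 0],
    [0, 0, 0, 4, 0, 0, 0],
    [0, 0, 0, 2, 0, 0, 0],
    [0, 0, 0, 0, 0, 0, 0]
  ]
}}

```text
time_s: 8.25
tcp_pos: [0.5408, 0.1068, 0.0555]
ee_rot: [[-0.914, 0.406, 0.0], [0.406, 0.914, -0.0], [-0.0, 0.0, -1.0]]
wrist_force: [-0.2, -1.0, -0.7]
gripper_width: 0.179
gripper_force: 30.0
```

Call:
{"op": "arm_command", "data": {
  "motion": [
    [0, 0, 0, 2, 0, 0, 0],
    [0, 0, 0, 1, 0, 0, 0],
    [0, 0, 0, 0, 0, 0, 0],
    [0, 0, 0, 0, 0, 0, 0]
  ]
}}

```text
time_s: 8.65
tcp_pos: [0.5408, 0.1068, 0.0527]
ee_rot: [[-0.914, 0.406, 0.0], [0.406, 0.914, 0.0], [-0.0, 0.0, -1.0]]
wrist_force: [0.1, 0.6, -1.4]
gripper_width: 0.178
gripper_force: 30.0
```

Call:
{"op": "arm_command", "data": {
  "motion": [
    [0, 0, 0, 1, 0, 0, 0],
    [0, 0, 0, 0.7, 0, 0, 0],
    [0, 0, 0, 0, 0, 0, 0],
    [0, 0, 0, 0, 0, 0, 0]
  ]
}}

```text
time_s: 9.05
tcp_pos: [0.5411, 0.1068, 0.0511]
ee_rot: [[-0.914, 0.406, 0.001], [0.406, 0.914, 0.0], [-0.001, 0.001, -1.0]]
wrist_force: [0.0, 0.4, -0.7]
gripper_width: 0.178
gripper_force: 30.0
```

Call:
{"op": "arm_command", "data": {
  "motion": [
    [0, 0, 0, 0.7, 0, 0, 0],
    [0, 0, 0, 0, 0, 0, 0],
    [0, 0, 0, 0, 0, 0, 0]
  ]
}}

```text
time_s: 9.35
tcp_pos: [0.5412, 0.1069, 0.0505]
ee_rot: [[-0.914, 0.406, 0.001], [0.406, 0.914, 0.0], [-0.001, 0.001, -1.0]]
wrist_force: [1.6, -1.9, 1.2]
gripper_width: 0.18
gripper_force: 30.0
```

Call:
{"op": "arm_command", "data": {
  "motion": [
    [0, 0, 0, 0.7, 0, 0, 0],
    [0, 0, 0, 0, 0, 0, 0],
    [0, 0, 0, 0, 0, 0, 0]
  ]
}}

```text
time_s: 9.65
tcp_pos: [0.5413, 0.1069, 0.05]
ee_rot: [[-0.914, 0.406, 0.001], [0.406, 0.914, 0.0], [-0.001, 0.001, -1.0]]
wrist_force: [0.5, -0.6, 3.7]
gripper_width: 0.179
gripper_force: 30.0
```

Run:
```python
from h import *
s=sense();print(s['tcp_pos'],s['wrist_force'],s['moment']);print(s['ee_rot'])
```

```text
[0.5413 0.1069 0.05  ] [ 0.5121 -0.6318  3.7314] [-0.3213 -0.3547 -0.0174]
[[-0.9138  0.4062  0.0014]
 [ 0.4062  0.9138  0.0004]
 [-0.0011  0.0009 -1.    ]]
```

The medium pan has made contact at the expected seated height, so I'm releasing it.

Call:
{"op": "arm_command", "data": {
  "motion": [
    [22, 0, 0, 0, 0, 0, 0],
    [40, 0, 0, 0, 0, 0, 0],
    [40, 0, 0, 0, 0, 0, 0],
    [40, 0, 0, 0, 0, 0, 0],
    [40, 0, 0, -10, 0, 0, 0],
    [40, 0, 0, -25, 0, 0, 0],
    [40, 0, 0, -40, 0, 0, 0],
    [40, 0, 0, -45, 0, 0, 0]
  ]
}}

```text
time_s: 10.45
tcp_pos: [0.5399, 0.1064, 0.1704]
ee_rot: [[-0.914, 0.406, -0.002], [0.406, 0.914, -0.001], [0.002, -0.002, -1.0]]
wrist_force: [0.7, 0.9, -0.3]
gripper_width: 0.458
gripper_force: 0.0
```

Run:
```python
from h import *
# small pan: centre of underside from rim centre and grip
R=Rtool(180,30); xp=R[:,0];zp=-R[:,2]
rim=np.array([.5655,.2796,.1355]);g=np.array([.4822,.2801,.1121])
print('grip from rim',rim+.084*xp+.014*zp,'from side tri',g)
# rough grasp at x=80 on bar axis
gr=g-.004*xp
Rg=Rtool(180,30)@np.diag([-1,-1,1])
print('grasp TCP',gr-.011*zp,'hover TCP',gr-.011*zp+.10*zp)
go(gr+.089*zp,Rg)
```

```text
grip from rim [0.4858 0.2796 0.1056] from side tri [0.4822 0.2801 0.1121]
grasp TCP [0.4912 0.2801 0.1046] hover TCP [0.4412 0.2801 0.1912]
t 10.45 shift in present tool axes [160.8329 118.5763 -20.7249] in target axes [ -75.0913 -173.7394  -67.3276] turn [-0.7104  0.1525  2.6397] deg 156.8688774827933 J [  28.    17.9  -15.1   -0.   -57.2 -142. ]
```

Call:
{"op": "arm_command", "data": {
  "motion": [
    [40, 0, 0, -40, 0, 0, -0.148],
    [40, 0, 0, -20, 0, 0, -0.148],
    [40, 0, 0, 0, 0, 0, -0.148],
    [40, 0, 0, 0, 0, 0, -0.148],
    [40, 0, 0, 0, 0, 0, -0.148],
    [40, 0, 0, 0, 0, 0, -0.148],
    [40, 0, 0, 0, 0, 0, -0.148],
    [40, 0, 0, 0, 0, 0, -0.148]
  ]
}}

```text
time_s: 11.25
tcp_pos: [0.5405, 0.1067, 0.2302]
ee_rot: [[-0.717, -0.697, 0.0], [-0.697, 0.717, 0.0], [-0.0, -0.0, -1.0]]
wrist_force: [0.1, -0.1, 0.5]
gripper_width: 0.463
gripper_force: 0.0
```

Call:
{"op": "arm_command", "data": {
  "motion": [
    [40, 0, 0, 0, 0, 0, -0.148],
    [40, 0, 0, 0, 0, 0, -0.148],
    [40, 0, 0, 0, 0, 0, -0.148],
    [40, 0, 0, 0, 0, 0, -0.148],
    [40, 0, 0, 0, 0, 0, -0.148],
    [40, 0, 0, 0, 0, 0, -0.148],
    [40, 0, 0, 0, 0, 0, -0.148],
    [40, 0, 0, 0, 0, 0, -0.148]
  ]
}}

```text
time_s: 12.05
tcp_pos: [0.5405, 0.1067, 0.2302]
ee_rot: [[0.375, -0.927, 0.0], [-0.927, -0.375, 0.0], [-0.0, -0.0, -1.0]]
wrist_force: [0.1, 0.6, -0.1]
gripper_width: 0.463
gripper_force: 0.0
```

Call:
{"op": "arm_command", "data": {
  "motion": [
    [40, 0, 0, 0, 0, 0, -0.148],
    [40, 0, 0, 0, 0, 0, -0.148],
    [40, 0, 0, 0, 0, 0, -0.148],
    [40, 0, 0, 0, 0, 0, -0.148],
    [40, 0, 0, 0, 0, 0, -0.148],
    [40, 0, 0, 0, 0, 0, -0.148],
    [40, 0, 0, 0, 0, 0, -0.148],
    [40, 0, 0, 0, 0, 0, -0.148]
  ]
}}

```text
time_s: 12.85
tcp_pos: [0.5405, 0.1067, 0.2302]
ee_rot: [[1.0, -0.002, 0.0], [-0.002, -1.0, 0.0], [0.0, -0.0, -1.0]]
wrist_force: [0.2, -0.2, -0.4]
gripper_width: 0.459
gripper_force: 0.0
```

Run:
```python
from h import *
Rg=Rtool(180,30)@np.diag([-1,-1,1])
go([.4412,.2801,.2],Rg);a=capture('top');b=capture('wrist')
f=lambda im,r,c:cv2.resize(im[r:r+110,c:c+130],None,fx=3,fy=3,interpolation=cv2.INTER_CUBIC)
save('nest1.png',np.hstack([f(a,150,210),f(b,150,200)]))
```

```text
t 12.85 shift in present tool axes [ -99.6836 -173.2146   30.1738] in target axes [-101.0842 -173.4322  -23.5339] turn [ 0.0003  0.5232 -0.0021] deg 29.979583931285738 J [ 28.   14.8 -10.1  -0.  -65.   61.9]
```

Call:
{"op": "arm_command", "data": {
  "motion": [
    [40, -10, -17, 3, 0, 0, 0],
    [40, -18, -31, 4, 0, 0, 0],
    [40, -20, -35, 5, 0, 0, 0],
    [40, -20, -35, 5, 0, 0, 0],
    [40, -18, -31, 3, 0, 0, 0],
    [40, -14, -24, 0, 0, 0, 0],
    [40, 0, 0, 0, 0, 0.1308, 0],
    [40, 0, 0, 0, 0, 0.1308, 0]
  ]
}}

```text
time_s: 13.75
tcp_pos: [0.4427, 0.2829, 0.2108]
ee_rot: [[0.964, -0.011, 0.264], [-0.011, -1.0, 0.002], [0.264, -0.005, -0.964]]
wrist_force: [1.2, -0.8, 0.4]
gripper_width: 0.459
gripper_force: 0.0
```

Call:
{"op": "arm_command", "data": {
  "motion": [
    [40, 0, 0, 0, 0, 0.1308, 0],
    [40, 0, 0, 0, 0, 0.1308, 0],
    [40, 0, 0, 0, 0, 0, 0],
    [40, 0, 0, 0, 0, 0, 0]
  ]
}}

```text
time_s: 14.15
tcp_pos: [0.4476, 0.2767, 0.2123]
ee_rot: [[0.893, -0.021, 0.45], [-0.016, -1.0, -0.015], [0.45, 0.006, -0.893]]
wrist_force: [0.3, 0.6, -0.4]
gripper_width: 0.456
gripper_force: 0.0
```

Run:
```python
from h import *
s=sense();m=camera_model('wrist');b=capture('wrist');a=capture('top')
print('pred grip',proj(m,[.484,.28,.109])*1.4,'rim',proj(m,[.5655,.2796,.1355])*1.4, -np.array(m['R']).T@m['t'])
w=cv2.resize(b,None,fx=1,fy=1)
n=cv2.resize(a[150:280,210:340],(420,420),interpolation=cv2.INTER_CUBIC)
im=np.hstack([w,n])  # 980 wide
cv2.imwrite('pics/raw_w2.png',b[...,::-1])
save('w2.png',np.hstack([b,n[::1,:][:, :240] if 0 else cv2.resize(a[150:280,230:304],(239,420),interpolation=cv2.INTER_CUBIC)]))
go([.4412,.2801,.1912],Rtool(180,30)@np.diag([-1,-1,1]))
```

```text
pred grip [314.0866 388.6912] rim [181.3248 386.6109] [0.438  0.2774 0.3793]
t 14.25 shift in present tool axes [-16.4974  -2.0029  16.1205] in target axes [-17.3343  -2.0649  15.2088] turn [ 0.0135  0.0555 -0.0161] deg 3.40027171103963 J [ 58.    4.5 -44.   42.9 -34.9  -3.5]
```

View pics/w2.png

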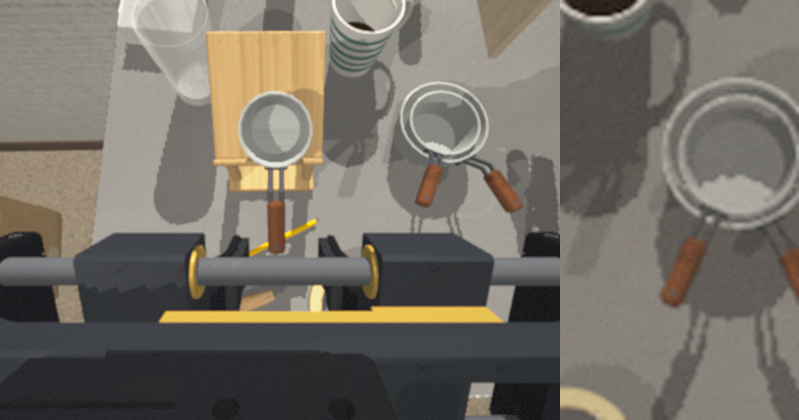

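The wrist view shows the small rim at (129,275) and its grip at (227,276), 0.5–3 px from the predictions. The nest (right) shows the medium pan concentric in the large one, with handles about 50° apart. I'll do one joint fit of the small pan over all three views.

Run:
```python
from h import *
from scipy.optimize import least_squares
ms={c:camera_model(c) for c in('top','side','wrist')}
obs=[('top',np.array((300,261))/1.4,np.array((357,262))/1.4),('side',np.array((379,330))/1.4,np.array((411,377))/1.4),('wrist',np.array((129,275.5)),np.array((227,276)))]
def pts(p):
    R=Rtool(p[3],30);return p[:3]+.038*-R[:,2],p[:3]+.084*R[:,0]-.052*R[:,2]
def f(p):
    a,b=pts(p);return np.concatenate([np.r_[proj(ms[c],a)-u,proj(ms[c],b)-v] for c,u,v in obs])
r=least_squares(f,[.58,.28,.1,180],x_scale=[.01,.01,.01,1]);print(r.x,r.fun.round(1));a,b=pts(r.x);print('rim',a,'grip',b)
R=Rtool(r.x[3],30);gr=b-.005*R[:,0];tc=gr+.011*R[:,2];print('TCP grasp',tc)
go(tc-.06*R[:,2],R@np.diag([-1,-1,1]))
```

```text
[  0.5819   0.2812   0.1094 179.3396] [ 0.9 -1.5 -0.9 -1.2 -1.3  0.2  0.5 -0.5  1.2  0.3 -1.   0.8]
rim [0.5629 0.2814 0.1423] grip [0.4831 0.2824 0.1124]
TCP grasp [0.493  0.2822 0.1054]
t 14.25 shift in present tool axes [-12.3817  -5.0763  56.1175] in target axes [-15.4463  -4.7147  55.3844] turn [ 0.008   0.0555 -0.006 ] deg 3.229777146378888 J [ 58.    4.5 -44.   42.9 -34.9  -3.5]
```

Call:
{"op": "arm_command", "data": {
  "motion": [
    [40, 0, 0, 0, 0.004, 0.028, -0.003],
    [40, 0, 0, 0, 0.004, 0.028, -0.003],
    [40, -5, -1.5, 0, 0, 0, 0],
    [40, -5, -1.5, 0, 0, 0, 0],
    [40, -5, -1.5, 0, 0, 0, 0],
    [40, 0, 0, 15, 0, 0, 0],
    [40, 0, 0, 15, 0, 0, 0],
    [40, 0, 0, 0, 0, 0, 0]
  ]
}}

```text
time_s: 15.05
tcp_pos: [0.4497, 0.2805, 0.1767]
ee_rot: [[0.867, -0.01, 0.499], [-0.006, -1.0, -0.011], [0.499, 0.006, -0.867]]
wrist_force: [-0.2, -1.1, -0.1]
gripper_width: 0.46
gripper_force: 0.0
```

Run:
```python
from h import *
R=Rtool(179.4,30);go(np.array([.493,.2818,.1054]),R@np.diag([-1,-1,1]))
```

```text
t 15.05 shift in present tool axes [ 1.9464 -2.1803 83.3834] in target axes [ 1.8112 -1.7453 83.3967] turn [0.0053 0.0015 0.0034] deg 0.37117467792455155 J [ 53.2   6.7 -52.   63.5 -27.  -20.5]
```

Call:
{"op": "arm_command", "data": {
  "motion": [
    [40, 0.5, -1, 12, 0.005, 0, 0.003],
    [40, 0.5, -1, 15, 0, 0, 0],
    [40, 0.5, 0, 15, 0, 0, 0],
    [40, 0, 0, 0, 0, 0, 0]
  ]
}}

```text
time_s: 15.45
tcp_pos: [0.4727, 0.2822, 0.1419]
ee_rot: [[0.866, -0.011, 0.5], [-0.009, -1.0, -0.005], [0.5, -0.0, -0.866]]
wrist_force: [0.0, -0.3, 1.0]
gripper_width: 0.461
gripper_force: 0.0
```

Run:
```python
from h import *
R=Rtool(179.4,30);go(np.array([.493,.2818,.1054]),R@np.diag([-1,-1,1]))
```

```text
t 15.45 shift in present tool axes [-0.6241  0.2441 41.7953] in target axes [-0.6368  0.2357 41.7952] turn [-0.0002  0.0003 -0.0002] deg 0.024772764867916228 J [ 43.9  11.  -53.9  82.7 -20.7 -32.7]
```

Call:
{"op": "arm_command", "data": {
  "motion": [
    [40, 0, 0, 10, 0, 0, 0],
    [40, 0, 0, 10, 0, 0, 0],
    [40, 0, 0, 0, 0, 0, 0]
  ]
}}

```text
time_s: 15.75
tcp_pos: [0.4827, 0.2828, 0.1257]
ee_rot: [[0.865, -0.01, 0.501], [-0.01, -1.0, -0.004], [0.501, -0.002, -0.865]]
wrist_force: [0.6, -0.7, 0.1]
gripper_width: 0.46
gripper_force: 0.0
```

Run:
```python
from h import *
R=Rtool(179.4,30);go(np.array([.493,.2818,.1054]),R@np.diag([-1,-1,1]))
```

```text
t 15.75 shift in present tool axes [-1.2319  0.9094 22.7783] in target axes [-1.2056  0.8693 22.7813] turn [-0.0017 -0.0012 -0.0005] deg 0.12294443002322837 J [ 39.   13.  -54.2  93.8 -18.6 -39.7]
```

Call:
{"op": "arm_command", "data": {
  "motion": [
    [40, -0.5, 0.5, 8, 0, 0, 0],
    [40, -0.5, 0.5, 8, 0, 0, 0],
    [40, 0, 0, 5, 0, 0, 0],
    [40, 0, 0, 1, 0, 0, 0],
    [40, 0, 0, 0, 0, 0, 0]
  ]
}}

```text
time_s: 16.25
tcp_pos: [0.4924, 0.2824, 0.1068]
ee_rot: [[0.865, -0.009, 0.502], [-0.009, -1.0, -0.002], [0.502, -0.003, -0.865]]
wrist_force: [-0.0, 1.0, 1.0]
gripper_width: 0.459
gripper_force: 0.0
```

Run:
```python
from h import *
s=sense();R=Rtool(179.4,30);go(np.array([.493,.2818,.1054]),R@np.diag([-1,-1,1]))
a=capture('wrist');b=capture('side');m=camera_model('side');c=proj(m,s['tcp_pos']);r0,c0=int(c[0])-75,int(c[1])-90
f=lambda im:cv2.resize(im,(390,390),interpolation=cv2.INTER_CUBIC)
save('g2.png',np.hstack([f(a[160:360,180:380]),f(b[r0:r0+150,c0:c0+150])]))
m=camera_model('wrist');print(proj(m,[.4831,.2822,.1124]),s['wrist_force'])
```

```text
t 16.25 shift in present tool axes [-0.1586  0.5892  1.4769] in target axes [-0.1559  0.5846  1.479 ] turn [-0.0031 -0.0019 -0.0001] deg 0.20725756128124312 J [ 33.7  15.4 -53.9 106.6 -17.  -47.8]
[273.2489 282.9773] [-0.0037  0.9915  1.0421]
```

View pics/g2.png

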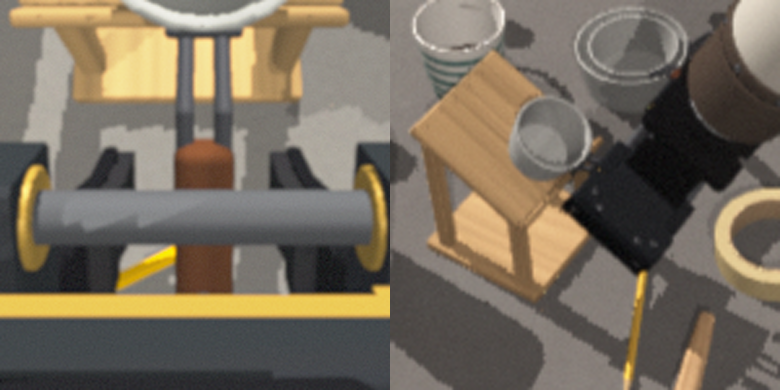

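The bar is centred between the fingers, with its inner end at wrist row 233 as predicted. I'm closing now.

Call:
{"op": "arm_command", "data": {
  "motion": [
    [40, 0, 0.5, 1.5, 0, 0, 0],
    [40, 0, 0, 0, 0, 0, 0],
    [0, 0, 0, 0, 0, 0, 0],
    [0, 0, 0, 0, 0, 0, 0],
    [0, 0, 0, 0, 0, 0, 0],
    [0, 0, 0, 0, 0, 0, 0],
    [0, 0, 0, 0, 0, 0, 0]
  ]
}}

```text
time_s: 17.05
tcp_pos: [0.4928, 0.2815, 0.1044]
ee_rot: [[0.866, -0.009, 0.5], [-0.009, -1.0, -0.003], [0.5, -0.002, -0.866]]
wrist_force: [0.5, 0.7, -0.4]
gripper_width: 0.178
gripper_force: 30.0
```

Call:
{"op": "arm_command", "data": {
  "motion": [
    [0, 0, 0, -4, 0, 0, 0],
    [0, 0, 0, -8, 0, 0, 0],
    [0, 0, 0, -10, 0, 0, 0],
    [0, 0, 0, -10, 0, 0, 0],
    [0, 0, 0, -10, 0, 0, 0],
    [0, 0, 0, -10, 0, 0, 0],
    [0, 0, 0, -8, 0, 0, 0],
    [0, 0, 0, 0, 0, 0, 0]
  ]
}}

```text
time_s: 17.85
tcp_pos: [0.4622, 0.2823, 0.1569]
ee_rot: [[0.866, -0.008, 0.501], [-0.009, -1.0, -0.001], [0.501, -0.003, -0.866]]
wrist_force: [0.0, 0.5, -1.0]
gripper_width: 0.176
gripper_force: 30.0
```

Call:
{"op": "arm_command", "data": {
  "motion": [
    [0, 10, 0, -17, 0, 0, 0],
    [0, 10, 0, -17, 0, 0, 0],
    [0, 5, 0, -9, 0, 0, 0],
    [0, 0, 0, 0, 0, -0.07, 0],
    [0, 0, 0, 0, 0, -0.07, 0],
    [0, 0, 0, 0, 0, -0.07, 0],
    [0, 0, 0, 0, 0, -0.07, 0],
    [0, 0, 0, 0, 0, 0, 0]
  ]
}}

```text
time_s: 18.65
tcp_pos: [0.4649, 0.2825, 0.2066]
ee_rot: [[0.97, -0.012, 0.243], [-0.013, -1.0, 0.001], [0.243, -0.004, -0.97]]
wrist_force: [-0.2, 0.7, -0.5]
gripper_width: 0.18
gripper_force: 30.0
```

Run:
```python
from h import *
s=sense();go(s['tcp_pos'],Rtool(0));print(s['tcp_pos'],s['moment'],s['gripper_width'])
```

```text
t 18.65 shift in present tool axes [0. 0. 0.] in target axes [0. 0. 0.] turn [-0.0024 -0.2455 -0.0124] deg 14.084309486263201 J [ 54.3   9.8 -27.6  16.1 -45.4  24.4]
[0.4649 0.2825 0.2066] [-0.0142  0.7791 -0.0133] 0.179657578376688
```

Call:
{"op": "arm_command", "data": {
  "motion": [
    [0, 0, 0, 0, 0, -0.08, 0],
    [0, 0, 0, 0, 0, -0.08, 0],
    [0, 0, 0, 0, 0, -0.06, 0],
    [0, 0, 0, 0, 0, -0.026, -0.012],
    [0, 0, 0, -6, 0, 0, 0.04],
    [0, 0, 0, -6, 0, 0, 0.08],
    [0, 0, 0, 0, 0, 0, 0.12],
    [0, 0, 0, 0, 0, 0, 0.13]
  ]
}}

```text
time_s: 19.45
tcp_pos: [0.4631, 0.2798, 0.2173]
ee_rot: [[0.931, -0.366, -0.0], [-0.366, -0.931, -0.002], [0.0, 0.002, -1.0]]
wrist_force: [-0.1, 0.4, -1.8]
gripper_width: 0.184
gripper_force: 30.0
```

Call:
{"op": "arm_command", "data": {
  "motion": [
    [0, 0, 0, 0, 0, 0, 0.14],
    [0, 0, 0, 0, 0, 0, 0.14],
    [0, 0, 0, 0, 0, 0, 0.14],
    [0, 0, 0, 0, 0, 0, 0.14],
    [0, 0, 0, 0, 0, 0, 0.14],
    [0, 0, 0, 0, 0, 0, 0.14],
    [0, 0, 0, 0, 0, 0, 0.06],
    [0, 0, 0, 0, 0, 0, 0]
  ]
}}

```text
time_s: 20.25
tcp_pos: [0.4629, 0.2801, 0.2173]
ee_rot: [[0.298, -0.955, -0.001], [-0.955, -0.298, -0.001], [0.001, 0.001, -1.0]]
wrist_force: [0.0, -0.8, -2.0]
gripper_width: 0.182
gripper_force: 30.0
```

Run:
```python
from h import *
s=sense();print(s['tcp_pos'],s['moment'],s['wrist_force'])
m=camera_model('top');a=capture('top');b=capture('side');cv2.imwrite('pics/raw_t3.png',a[...,::-1]);cv2.imwrite('pics/raw_s3.png',b[...,::-1])
d=np.array([np.cos(np.radians(106.3)),np.sin(np.radians(106.3)),0])
C=np.array([.619,.0715,0]);go(C+.079*d+[0,0,.17],Rtool(286.3))
w=capture('wrist');mw=camera_model('wrist');T=np.array(s['tcp_pos']);R=np.array(s['ee_rot'])
# predicted rim of held pan, level
th=np.linspace(0,2*np.pi,100);o=w.copy()
for rad,ph,col in((.033,0,(0,255,0)),(.033,8,(255,0,0)),(.033,-8,(0,0,255))):
    p=np.radians(ph);P=[]
    for t in th:
        x,y,z=.079+rad*np.cos(t),rad*np.sin(t),-.014   # tool-x toward pan, z up rel bar
        x,z=x*np.cos(p)-z*np.sin(p),z*np.cos(p)+x*np.sin(p)
        P.append(proj(mw,T+R@np.array([x,y,-.011-z]))[::-1])
    cv2.polylines(o,[np.round(P).astype(int).reshape(-1,1,2)],False,col,1)
save('held2.png',o,1.4)
```

```text
[0.4629 0.2801 0.2173] [0.1315 0.1683 0.0185] [ 0.0135 -0.8131 -2.008 ]
t 20.35 shift in present tool axes [167.2163 -87.9521  47.4239] in target axes [165.4535 -91.1513  47.5652] turn [0.0011 0.0002 0.0196] deg 1.1225795167720614 J [ 48.4  14.5 -12.5  -0.1 -63.1 -30.9]
```

View pics/held2.png

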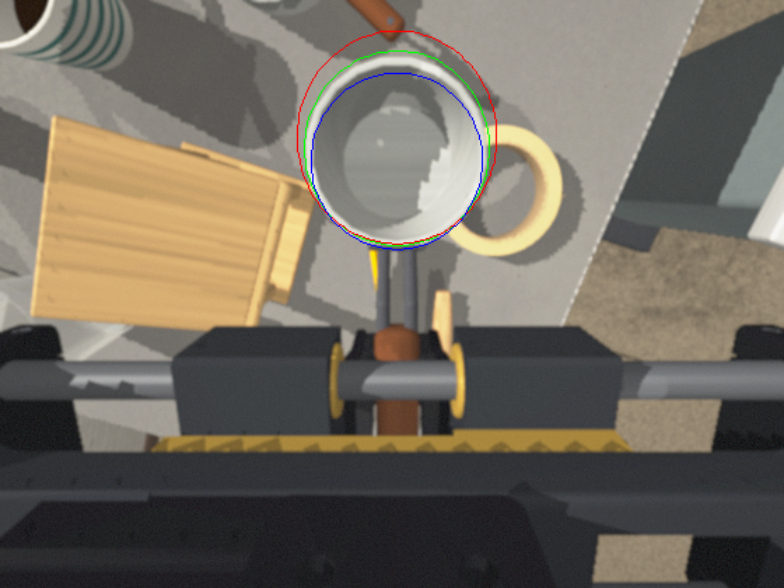

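The overlay's level prediction (green) fits the rim: top at row 54 vs 51, sides 304–489 matching. So the small pan hangs level within about 1°. I'll locate the nested rims numerically in the top picture.

```bash
cat >> h.py <<'E'
def ringfit(im,m,c0,rad,z,span=.008,wid=.0015,dg=.004,arc=None):
    g=cv2.GaussianBlur(cv2.cvtColor(im,cv2.COLOR_RGB2GRAY),(0,0),.6).astype(np.float32)
    th=np.linspace(0,2*np.pi,180,endpoint=False)
    if arc is not None: th=np.radians(np.arange(arc[0],arc[1],3))
    def mean(c,r):
        p=np.array([proj(m,[c[0]+r*np.cos(t),c[1]+r*np.sin(t),z]) for t in th]).astype(np.float32)
        return np.minimum(cv2.remap(g,p[:,1].copy(),p[:,0].copy(),cv2.INTER_LINEAR),210).mean()
    best=max(((mean((c0[0]+a,c0[1]+b),rad-wid)-.5*mean((c0[0]+a,c0[1]+b),rad-wid-dg)-.5*mean((c0[0]+a,c0[1]+b),rad-wid+dg)),c0[0]+a,c0[1]+b) for a in np.arange(-span,span+1e-6,.001) for b in np.arange(-span,span+1e-6,.001))
    return np.round(best,4)
E
python3 - <<'E'
from h import *
a=cv2.imread('pics/raw_t3.png')[...,::-1].copy();m=camera_model('top')
print('large',ringfit(a,m,(.619,.0715),.055,.046));print('medium',ringfit(a,m,(.619,.0715),.044,.046))
# same check on wrist pic before grasp? top only. grip positions in top:
h=cv2.cvtColor(a,cv2.COLOR_RGB2HSV)
k=(((h[...,0]<14)|(h[...,0]>170))&(h[...,1]>90)).astype(np.uint8)
N,l,st,c=cv2.connectedComponentsWithStats(k)
for i in range(1,N):
    if st[i,4]>40 and 200<c[i][1]<280: q=onz(m,c[i][::-1],.06);print(c[i][::-1],st[i,4],q,np.degrees(np.arctan2(q[1]-.0715,q[0]-.618))%360)
E
```

```text
large [25.5012  0.622   0.0715]
medium [22.6973  0.621   0.0705]
[233.1458 267.9653] 144 [0.535 0.109 0.06 ] 155.705727402014
[237.0072 304.529 ] 138 [0.5266 0.0265 0.06  ] 206.2463958287048
```

```bash
python3 -c "
from h import *
go([.5986,.1471,.150],Rtool(285.7))"
```

```text
t 20.4 shift in present tool axes [168.2312 -89.4729  67.5182] in target axes [165.4176 -94.4189  67.7343] turn [0.001  0.0007 0.0301] deg 1.7237322746110875 J [ 48.4  14.5 -12.4  -0.1 -63.1 -30.9]
```

Call:
{"op": "arm_command", "data": {
  "motion": [
    [0, 4, -2, 0, 0, 0, 0.03],
    [0, 12, -7, 0, 0, 0, 0],
    [0, 22, -13, 0, 0, 0, 0],
    [0, 28, -16, 0, 0, 0, 0],
    [0, 30, -17, 0, 0, 0, 0],
    [0, 30, -17, 0, 0, 0, 0],
    [0, 22, -13, 0, 0, 0, 0],
    [0, 12, -7, 5, 0, 0, 0]
  ]
}}

```text
time_s: 21.2
tcp_pos: [0.597, 0.1501, 0.2129]
ee_rot: [[0.268, -0.963, 0.0], [-0.963, -0.268, 0.002], [-0.002, -0.001, -1.0]]
wrist_force: [-0.3, 0.2, -0.9]
gripper_width: 0.177
gripper_force: 30.0
```

Call:
{"op": "arm_command", "data": {
  "motion": [
    [0, 5.4, -2.4, 8, 0, 0.01, 0],
    [0, 0, 0, 12, 0, 0.01, 0],
    [0, 0, 0, 15, 0, 0, 0],
    [0, 0, 0, 14, 0, 0, 0],
    [0, 0, 0, 9, 0, 0, 0],
    [0, 0, 0, 5, 0, 0, 0],
    [0, 0, 0, 0, 0, 0, 0],
    [0, 0, 0, 0, 0, 0, 0]
  ]
}}

```text
time_s: 22.0
tcp_pos: [0.599, 0.1475, 0.1502]
ee_rot: [[0.271, -0.963, 0.005], [-0.962, -0.271, -0.017], [0.018, 0.0, -1.0]]
wrist_force: [0.2, 0.8, -0.9]
gripper_width: 0.183
gripper_force: 30.0
```

Run:
```python
from h import *
go([.5986,.1471,.150],Rtool(285.7))
s=sense();a=capture('top');w=capture('wrist');T=np.array(s['tcp_pos']);R=np.array(s['ee_rot'])
mw=camera_model('wrist');m=camera_model('top');S=T+R[:,0]*.079
print('small centre FK',S)
print('top fit small',ringfit(a,m,S[:2],.033,T[2]+.011-.014,.006))
print('wrist fit small',ringfit(w,mw,S[:2],.033,T[2]+.011-.014,.006,.0015,.003))
print('wrist fit large',ringfit(w,mw,(.62,.071),.055,.046,.006,arc=(-100,60)))
th=np.linspace(0,2*np.pi,100);o=w.copy()
for c,rad,z,col in((S,.033,T[2]-.003,(0,255,0)),((.62,.071),.044,.046,(255,0,0)),((.62,.071),.055,.046,(0,0,255))):
    P=[proj(mw,[c[0]+rad*np.cos(t),c[1]+rad*np.sin(t),z])[::-1] for t in th]
    cv2.polylines(o,[np.round(P).astype(int).reshape(-1,1,2)],False,col,1)
save('pre.png',o[:260,150:420],2.2)
```

```text
t 22.0 shift in present tool axes [0.2644 0.5264 0.2036] in target axes [0.2682 0.5263 0.1989] turn [ 0.     -0.0178  0.0005] deg 1.0177936001682981 J [ 29.3  25.   -7.6   1.2 -57.7 -14.2]
small centre FK [0.6204 0.0715 0.1516]
top fit small [23.4275  0.6214  0.0705]
wrist fit small [49.7528  0.6204  0.0705]
wrist fit large [49.6825  0.621   0.065 ]
```

View pics/pre.png

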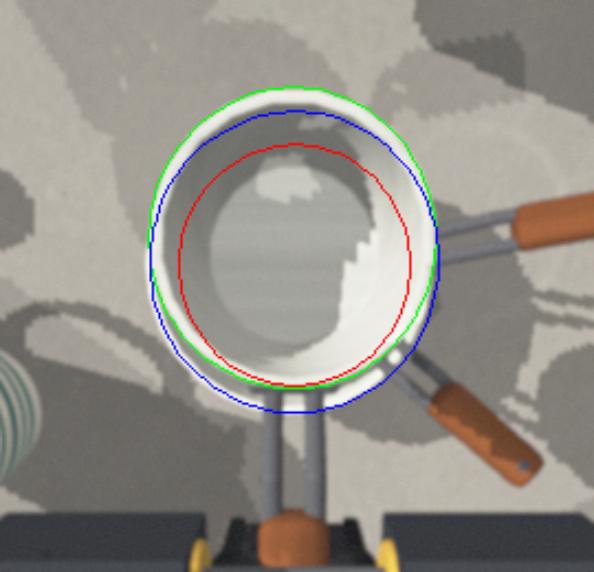

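The green outline (small rim) and the blue one (large rim) both lie on their edges, and the small pan is concentric above the nest. Lowering.

Call:
{"op": "arm_command", "data": {
  "motion": [
    [0, -0.2, 0, 10, 0, 0, 0],
    [0, -0.3, 0, 15, 0, 0, 0],
    [0, -0.3, 0, 17, 0, 0, 0],
    [0, -0.3, 0, 17, 0, 0, 0],
    [0, -0.3, 0, 14, 0, 0, 0],
    [0, -0.2, 0, 10, 0, 0, 0],
    [0, -0.1, 0, 6, 0, 0, 0],
    [0, 0, 0, 3, 0, 0, 0]
  ]
}}

```text
time_s: 22.9
tcp_pos: [0.5988, 0.1471, 0.0572]
ee_rot: [[0.27, -0.963, 0.004], [-0.963, -0.27, -0.017], [0.018, 0.001, -1.0]]
wrist_force: [0.2, -0.7, -0.9]
gripper_width: 0.181
gripper_force: 30.0
```

Call:
{"op": "arm_command", "data": {
  "motion": [
    [0, 0, 0, 0, 0, 0, 0],
    [0, 0, 0, 2, 0, 0, 0],
    [0, 0, 0, 1, 0, 0, 0],
    [0, 0, 0, 0, 0, 0, 0],
    [0, 0, 0, 0, 0, 0, 0]
  ]
}}

```text
time_s: 23.4
tcp_pos: [0.5989, 0.1471, 0.055]
ee_rot: [[0.27, -0.963, 0.004], [-0.963, -0.27, -0.017], [0.018, 0.0, -1.0]]
wrist_force: [0.2, -0.2, -1.7]
gripper_width: 0.176
gripper_force: 30.0
```

```bash
python3 -c "
from h import *
s=sense();print(s['tcp_pos'],s['wrist_force'],s['moment'])"
```

```text
[0.5989 0.1471 0.055 ] [ 0.16   -0.1786 -1.7095] [ 0.1726  0.1241 -0.0018]
```

Call:
{"op": "arm_command", "data": {
  "motion": [
    [0, 0, 0, 1.5, 0, 0, 0],
    [0, 0, 0, 1.5, 0, 0, 0],
    [0, 0, 0, 0, 0, 0, 0],
    [0, 0, 0, 0, 0, 0, 0]
  ]
}}

```text
time_s: 23.8
tcp_pos: [0.5987, 0.147, 0.0516]
ee_rot: [[0.27, -0.963, 0.004], [-0.963, -0.27, -0.017], [0.018, 0.001, -1.0]]
wrist_force: [0.4, 0.1, -1.3]
gripper_width: 0.179
gripper_force: 30.0
```

Call:
{"op": "arm_command", "data": {
  "motion": [
    [0, 0, 0, 1, 0, 0, 0],
    [0, 0, 0, 0, 0, 0, 0],
    [0, 0, 0, 0, 0, 0, 0]
  ]
}}

```text
time_s: 24.1
tcp_pos: [0.5987, 0.147, 0.0506]
ee_rot: [[0.27, -0.963, 0.004], [-0.963, -0.27, -0.017], [0.018, 0.001, -1.0]]
wrist_force: [0.5, 0.7, -1.1]
gripper_width: 0.18
gripper_force: 30.0
```

```bash
python3 -c "
from h import *
s=sense();print(s['tcp_pos'],s['wrist_force'],s['moment'])"
```

```text
[0.5987 0.147  0.0506] [ 0.4751  0.7343 -1.1153] [0.1607 0.1671 0.0178]
```

Call:
{"op": "arm_command", "data": {
  "motion": [
    [0, 0, 0, 1, 0, 0, 0],
    [0, 0, 0, 0, 0, 0, 0],
    [0, 0, 0, 0, 0, 0, 0]
  ]
}}

```text
time_s: 24.4
tcp_pos: [0.5987, 0.147, 0.0497]
ee_rot: [[0.27, -0.963, 0.004], [-0.963, -0.27, -0.017], [0.018, 0.001, -1.0]]
wrist_force: [-0.2, 0.0, -1.3]
gripper_width: 0.179
gripper_force: 30.0
```

Call:
{"op": "arm_command", "data": {
  "motion": [
    [0, 0, 0, 0.7, 0, 0, 0],
    [0, 0, 0, 0, 0, 0, 0],
    [0, 0, 0, 0, 0, 0, 0]
  ]
}}

```text
time_s: 24.7
tcp_pos: [0.5987, 0.147, 0.049]
ee_rot: [[0.27, -0.963, 0.004], [-0.963, -0.27, -0.017], [0.018, 0.001, -1.0]]
wrist_force: [-0.1, -1.6, -2.4]
gripper_width: 0.18
gripper_force: 30.0
```

```bash
python3 -c "
from h import *
s=sense();print(s['tcp_pos'],s['wrist_force'],s['moment'])"
```

```text
[0.5987 0.147  0.049 ] [-0.1282 -1.6202 -2.4371] [ 0.1421  0.1745 -0.0233]
```

Call:
{"op": "arm_command", "data": {
  "motion": [
    [0, 0, 0, 0.7, 0, 0, 0],
    [0, 0, 0, 0, 0, 0, 0],
    [0, 0, 0, 0, 0, 0, 0]
  ]
}}

```text
time_s: 25.0
tcp_pos: [0.5987, 0.147, 0.0482]
ee_rot: [[0.27, -0.963, 0.004], [-0.963, -0.27, -0.017], [0.018, 0.001, -1.0]]
wrist_force: [0.2, 0.0, -1.5]
gripper_width: 0.183
gripper_force: 30.0
```

```bash
python3 -c "
from h import *
s=sense();print(s['tcp_pos'],s['wrist_force'],s['moment'])"
```

```text
[0.5987 0.147  0.0482] [ 0.2389  0.0108 -1.458 ] [0.1691 0.1753 0.0359]
```

Call:
{"op": "arm_command", "data": {
  "motion": [
    [0, 0, 0, 0.7, 0, 0, 0],
    [0, 0, 0, 0, 0, 0, 0],
    [0, 0, 0, 0, 0, 0, 0]
  ]
}}

```text
time_s: 25.3
tcp_pos: [0.5988, 0.147, 0.0476]
ee_rot: [[0.27, -0.963, 0.004], [-0.963, -0.27, -0.017], [0.018, 0.001, -1.0]]
wrist_force: [-0.4, 0.1, -0.8]
gripper_width: 0.179
gripper_force: 30.0
```

```bash
python3 -c "
from h import *
s=sense();print(s['tcp_pos'],s['wrist_force'],s['moment'])"
```

```text
[0.5988 0.147  0.0476] [-0.3721  0.1192 -0.7661] [ 0.1602  0.1717 -0.0048]
```

Call:
{"op": "arm_command", "data": {
  "motion": [
    [0, 0, 0, 0.7, 0, 0, 0],
    [0, 0, 0, 0, 0, 0, 0],
    [0, 0, 0, 0, 0, 0, 0]
  ]
}}

```text
time_s: 25.6
tcp_pos: [0.5989, 0.147, 0.0471]
ee_rot: [[0.27, -0.963, 0.004], [-0.963, -0.27, -0.017], [0.018, 0.001, -1.0]]
wrist_force: [-0.5, 0.2, -0.1]
gripper_width: 0.181
gripper_force: 30.0
```

```bash
python3 -c "
from h import *
s=sense();print(s['tcp_pos'],s['wrist_force'],s['moment'])"
```

```text
[0.5989 0.147  0.0471] [-0.5017  0.2265 -0.0742] [ 0.0931  0.1912 -0.0276]
```

Call:
{"op": "arm_command", "data": {
  "motion": [
    [0, 0, 0, 0.7, 0, 0, 0],
    [0, 0, 0, 0, 0, 0, 0],
    [0, 0, 0, 0, 0, 0, 0]
  ]
}}

```text
time_s: 25.9
tcp_pos: [0.599, 0.1472, 0.0466]
ee_rot: [[0.271, -0.963, 0.004], [-0.963, -0.271, -0.017], [0.018, 0.0, -1.0]]
wrist_force: [-1.3, 0.8, 2.8]
gripper_width: 0.177
gripper_force: 30.0
```

```bash
python3 -c "
from h import *
s=sense();print(s['tcp_pos'],s['wrist_force'],s['moment'])"
```

```text
[0.599  0.1472 0.0466] [-1.3308  0.8471  2.7684] [ 0.3404  0.4856 -0.0401]
```

The small pan has reached the medium's floor: contact load at TCP z of about 0.047. Releasing gently.

Call:
{"op": "arm_command", "data": {
  "motion": [
    [20, 0, 0, 0, 0, 0, 0],
    [36, 0, 0, 0, 0, 0, 0],
    [36, 0, 0, 0, 0, 0, 0],
    [36, 0, 0, 0, 0, 0, 0],
    [36, 0, 0, 0, 0, 0, 0],
    [36, 0, 0, -8, 0, 0, 0],
    [36, 0, 0, -20, 0, 0, 0],
    [36, 0, 0, -30, 0, 0, 0]
  ]
}}

```text
time_s: 26.7
tcp_pos: [0.5974, 0.1474, 0.1036]
ee_rot: [[0.27, -0.963, 0.0], [-0.963, -0.27, -0.019], [0.018, 0.005, -1.0]]
wrist_force: [-0.4, -0.3, 0.7]
gripper_width: 0.409
gripper_force: 0.0
```

Call:
{"op": "arm_command", "data": {
  "motion": [
    [36, 0, 0, -40, 0, 0, 0],
    [36, 0, 0, -40, 0, 0, 0],
    [36, -40, 0, 0, 0, 0, 0],
    [36, -40, 0, 0, 0, 0, 0],
    [36, -40, 0, 0, 0, 0, 0],
    [36, -40, 0, 0, 0, 0, 0],
    [36, 0, 0, 0, 0, 0, 0],
    [36, 0, 0, 0, 0, 0, 0]
  ]
}}

```text
time_s: 27.5
tcp_pos: [0.5546, 0.3041, 0.1817]
ee_rot: [[0.272, -0.962, 0.004], [-0.962, -0.272, -0.017], [0.018, 0.001, -1.0]]
wrist_force: [0.3, -0.9, 0.0]
gripper_width: 0.411
gripper_force: 0.0
```

Run:
```python
from h import *
s=sense();print(s['time_s'],s['tcp_pos'])
a=capture('top');m=camera_model('top');b=capture('side')
for n,r,z in(('large',.055,.046),('medium',.044,.046),('small',.033,.046)): print(n,ringfit(a,m,(.62,.071),r,z))
h=cv2.cvtColor(a,cv2.COLOR_RGB2HSV)
k=(((h[...,0]<14)|(h[...,0]>170))&(h[...,1]>90)).astype(np.uint8)
N,l,st,c=cv2.connectedComponentsWithStats(k)
for i in range(1,N):
    if st[i,4]>30 and 150<c[i][1]<300: q=onz(m,c[i][::-1],.06);print(c[i][::-1],st[i,4],q,'r',np.hypot(q[0]-.6205,q[1]-.071),np.degrees(np.arctan2(q[1]-.071,q[0]-.6205))%360)
# side view: grips against predicted
ms=camera_model('side');h=cv2.cvtColor(b,cv2.COLOR_RGB2HSV)
k=(((h[...,0]<14)|(h[...,0]>170))&(h[...,1]>90)).astype(np.uint8);N,l,st,c=cv2.connectedComponentsWithStats(k)
print('side',[(c[i][::-1].round(1),int(st[i,4])) for i in range(1,N) if st[i,4]>40])
for n,r,t in(('L',.106,206.2),('M',.095,155.7),('S',.084,105.7)): print(n,proj(ms,[.6205+r*np.cos(np.radians(t)),.071+r*np.sin(np.radians(t)),.06]))
for n in('mug','tumbler','tape_roll'): print(n,[np.round(q['location'],1) for q in find_in(n,'top')[:1]])
```

```text
27.5 [0.5546 0.3041 0.1817]
large [26.43   0.622  0.072]
medium [27.7837  0.62    0.071 ]
small [26.2164  0.62    0.07  ]
[205.7222 249.8819] 144 [0.5978 0.1509 0.06  ] r 0.08306415838337965 105.88765243712476
[233.5786 268.0071] 140 [0.534  0.1089 0.06  ] r 0.09441440688708498 156.35593217032692
[236.9929 304.4965] 141 [0.5267 0.0265 0.06  ] r 0.10384000189136293 205.36054482511477
side [(array([ 19.4, 362.7]), 149), (array([235. , 131.6]), 288), (array([233.4, 308.6]), 121), (array([252.9, 289.6]), 131), (array([255.2, 137.2]), 41), (array([258.3, 255.4]), 47)]
L [233.208 309.659]
M [252.9953 289.2689]
S [254.1746 257.0247]
mug [array([139.6, 245. ])]
tumbler [array([146.7, 140.7])]
tape_roll [array([289. , 214.6])]
```

```bash
python3 -c "
from h import *
print(finish_job())"
```

```text
the job is handed in; nothing more can be done
None
```

The three pans are nested and handed in at about 27.6 s, with handles measured at about 106° (small), 156° (medium) and 205° (large). Fitted in the top view, the rims are concentric within about 2 mm. Both pans were lowered until they touched the floor below, then released. I didn't touch the mug, glass or tape, and although the final detections put the glass and the tape 5–10 px from their first fixes, I took that as detector noise or the arm hiding them and did not check further.

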